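# Call the runner at the takeaway pass and point out the order

## Task

Ring the call bell by pressing its plunger down, then show the runner what goes out: point straight down at the foil tray that has its lid on, then at the small sauce pot that has its lid on, holding the fingertips still about three centimetres above the middle of each lid for a good two seconds. Touch none of the food containers, keep the hand well up when passing over the others, and leave everything, the bell included, standing where it is. Finish with the hand raised well clear of the order so that the runner can take it.

Things in the scene. Friction and masses are not known exactly. Their poses are not given: they have to be found in the camera images.
- bell: Hotel-style call bell, loose on the steel table: black base disc 85 mm across, bright steel dome 82 mm across whose crown is 42 mm above the table, small plunger standing out of the top in the middle. Mass about 0.35 kg. Origin: centre of its underside; z up. Same places as the sauce pots: it may stand left, centre or right of the nearer row.
- plunger_top (a point): Centre of the top face of the bell's plunger cap (15 mm across), 64 mm above the table when up; z up. It moves down with the plunger.
- plunger (a joint): Travel of the bell plunger in m: 0 up (rest), 0.006 fully down. A spring returns it: about 2 N starts it, about 5 N holds it fully down. The bell rings past 0.004.
- tray_ready: The packed order: takeaway foil tray with tapered crimped walls and a white board lid lying in its folded rim; 115 mm (x) by 145 mm (y) over the rim, 42.5 mm high, about 0.42 kg. The only foil tray with a lid. Origin: centre of its underside; z up. One of three trays in the farther row, in any of the three places.
- tray_ready_top (a point): Middle of the lid of the packed foil tray, 41 mm above the table; z up.
- tray_open_a_top (a point): Middle of the mouth of an empty open foil tray (same tray without lid, 42 mm high, 30 g), 41 mm above the table. Not to be touched or pointed at.
- tray_open_b_top (a point): Middle of the mouth of the other empty open foil tray, the same. Not to be touched or pointed at.
- tray_open_a: The first empty open foil tray. Origin: centre of its underside.
- tray_open_b: The other empty open foil tray. Origin: centre of its underside.
- pot_ready: The order's sauce: small round white plastic pot with its flat lid on, 74 mm across the lid, 42.5 mm high, about 90 g. Origin: centre of its underside; z up. In the nearer row: left, centre or right.
- pot_ready_top (a point): Middle of the top of the sauce pot's lid, 42.5 mm above the table; z up.
- pot_open: An empty open sauce pot of the same kind, 73 mm across the rim, 40 mm high. Origin: centre of its underside. In the nearer row.
- pot_open_top (a point): Middle of the mouth of the empty open sauce pot, 40 mm above the table. Not to be touched or pointed at.
- soup_tub: Big round white soup tub with lid, for another order: 118 mm across, 80 mm high. At the left of the trays. Origin: centre of its underside.
- soup_tub_top (a point): Middle of the soup tub's lid, 80 mm above the table. Not to be touched or pointed at.
- shaker_a: Bystander: metal salt shaker, 51 mm across, 89 mm high, between the left and centre places of the nearer row. Origin: centre of its underside.
- shaker_b: Bystander: metal pepper shaker, 51 mm across, 89 mm high, between the centre and right places of the nearer row. Origin: centre of its underside.
- squeeze_bottle: Bystander: yellow squeeze bottle with a white nozzle, 58 mm across, 175 mm high, at the right of the trays. Origin: centre of its underside.
- spoon: Bystander: steel serving spoon 240 mm long lying on the table at the right end of the nearer row. Origin: centre of its underside.
Mind the look-alikes: they are no part of the job. Leave any blue or yellow look-alike of the bell alone.

How it is judged:
By the outcome, as a careful person would: the job done as asked, in the order asked, and still so for the second after the job is handed in, with the robot touching nothing.
It also fails if it takes over 53 s, if anything falls off the work surface, if the arm or the gripper's body presses on something with over 40 N, if the wrist force passes 120 N, or if a joint passes its speed limit or range.

## Robot

A 6-joint arm with a two-finger parallel gripper is mounted at the origin on the work surface. World frame = base frame: x ahead of the robot, y to its left, z up, the work surface at z = 0. Lengths are in m, angles in rad, forces in N, time in s.
With the tool pointing down it reaches from about 0.25 to 0.775 m from the base axis. Payload 4 kg.
Tool frame: the origin (TCP) lies between the finger pads, 19 mm behind the fingertips; this is the grasp point; z points along the fingers, y is the line along which they close (so a half turn about z gives the same grasp; the last joint's range is limited). The gripper opens to 94 mm and grips with 3 to 60 N. Pads are 16 mm wide; open, the fingers measure 119 mm over their backs; the gripper's body (75 mm by 177 mm) begins 78 mm behind the grasp point.
Start: joints at [1.181, 0.087, 1.371, -0, 1.684, -0.103], TCP at [0.156, 0.528, 0.224] pointing down, gripper open.
Joint ranges: [-3.1, 3.1], [-0.76, 2.03], [0.27, 2.55], [-1.08, 4.22], [0.17, 2.65], [-2.57, 2.57]. Speed limits (rad/s): [2.79, 2.79, 3.14, 3.14, 3.14, 3.14].

## Interface

Orientations are given as a unit quaternion [w, x, y, z].
In Python, from station import env gives the robot as it stands.
- The arm moves only by the tool servo_tool, never from a script. Its argument "series" is a list of rows, each a list of 5 numbers: the shift along the tool's x, y, z normalised to -1 to 1, where 1 is 0.6 m, then the turn about the tool's z normalised to -1 to 1, where 1 is 120 degrees, then the opening, from 0 (shut) to 1 (fully open). A call has 1 to 12 rows; each row is the pose to reach, as a shift and turn from the pose commanded when the call began, along the tool's axes at that moment; what a row does not reach only later rows make up. A row lasts 1/12 s, in which the tool goes at most 41.7 mm and 7.16 degrees, less where a joint would pass 70% of its speed; a pose out of reach is approached as far as the arm can. A call with a number of a shift or a turn outside -1 to 1 is refused whole. A call with a gripper value outside its range is refused whole. The fingers move at their own pace and stop on an object; "grip_force" is the grip in N (left out, the last holds). Time passes only in rows, so rows that repeat a pose let the fingers close. It gives the time, the measured TCP pose, the force, the opening and the grip force at its end, in the units of the state.
- env.sense(): the state, without advancing time (a new reading comes with each control period).
- env.get_image(name): name is "scene" or "side" or "wrist"; returns the picture (480x640x3 uint8, red, green, blue); there is no depth.
- env.camera_info(name): a dict with "mtx" (3x3 intrinsics, pixels), "k1" (the pictures are not rectified: a ray, as slopes to the right and down, at radius r is drawn at 1 + k1 r^2 times it, then the intrinsics apply), "rvec" (rotation vector, rad) and "tvec" (3), from world to camera coordinates, as OpenCV has them. Camera axes: x right, y down, z forward; pixel columns grow to the right and rows downward; lengths in m; the calibration is good to about 2 mm. A picture is of the moment at which its call begins: read the wrist's pose just before it. camera_info takes no time and is no camera call; for the wrist camera it gives the pose at the moment of the call.
- env.close_job(): hands the job in; it is judged then, once.
The state is a dict: "t": time; "joint_positions": joint angles; "dq": joint speeds; "tau": joint torques, N m; "tcp_pos": TCP position; "tcp_rot": TCP orientation; "wrist_force": force on the tool from outside, world axes, zero at the start; "wrist_torque": the same for the moment, N m; "grip_width": opening from 0.0 (shut) to 1.0 (fully open); "gripper_force": force on a finger pad.
Only numpy, scipy, OpenCV 4.12 (cv2) and the standard library are available. Lean on these libraries where they do the work, as an engineer would, in place of code of your own. Each camera call takes 0.05 s, during which the arm holds its last target. There are 200 camera calls.

## Working session

There is one attempt and no reset: what is moved stays moved. The work goes in short steps, Python scripts to look and compute and a tool call to move; the robot and the scene stay as the last step left them, time stands still between calls to the robot, and variables do not carry over. Pictures are saved under pics/ and viewed, at most 10 in all, crops included, and the job is handed in when it is done.

Besides the shell and the picture viewer there is one more tool, called as name(argument=value, ...) on one line, values as JSON. servo_tool: Moves the arm, as the interface text tells. Scaled input: -1 to 1 covers 0.6 m each way for a shift and 120 degrees each way for a turn. Its arguments: {"type":"object","properties":{"series":{"type":"array","items":{"type":"array","items":{"type":"number","minimum":-1,"maximum":1}}},"grip_force":{"type":"number"}},"required":["series"]}

```bash
mkdir -p pics; cat > h.py <<'E'
import numpy as np, cv2
from station import env
def ray(ci,u,v):
    K=np.array(ci["mtx"],float);k=ci["k1"]
    p=cv2.undistortPoints(np.array([[[u,v]]],float),K,np.array([k,0,0,0.]),).ravel()
    R=cv2.Rodrigues(np.array(ci["rvec"],float))[0];t=np.array(ci["tvec"],float).ravel()
    return -R.T@t, R.T@np.array([p[0],p[1],1])
def onz(ci,u,v,z):
    o,d=ray(ci,u,v);return (o+d*(z-o[2])/d[2])[:2]
def proj(ci,P):
    return cv2.projectPoints(np.array([P],float),np.array(ci["rvec"],float),np.array(ci["tvec"],float),np.array(ci["mtx"],float),np.array([ci["k1"],0,0,0.]))[0].ravel()
def snap(n,f):
    ci=env.camera_info(n);im=env.get_image(n);cv2.imwrite("pics/"+f,im[:,:,::-1]);return ci,im
E
python3 - <<'E'
from h import *
s=env.sense();print(s["t"],s["tcp_pos"],s["tcp_rot"],s["grip_width"],s["wrist_force"])
for n in("scene","side"):
    ci,im=snap(n,n+"0.png");print(n,ray(ci,320,240))
E
```

```text
0.0 [0.15539727 0.52705516 0.2231265 ] [-2.51881130e-04  1.42907657e-01  9.89735427e-01 -1.05989459e-03] 0.9987481516956372 [-0.17233074  0.43938566 -0.71738948]
scene (array([0.88528697, 0.54311007, 1.12967716]), array([-0.31138565, -0.43231763, -0.84631565]))
side (array([-0.1448319 , -1.00197006,  0.95935817]), array([ 0.41694777,  0.68819307, -0.59381449]))
```

View pics/scene0.png

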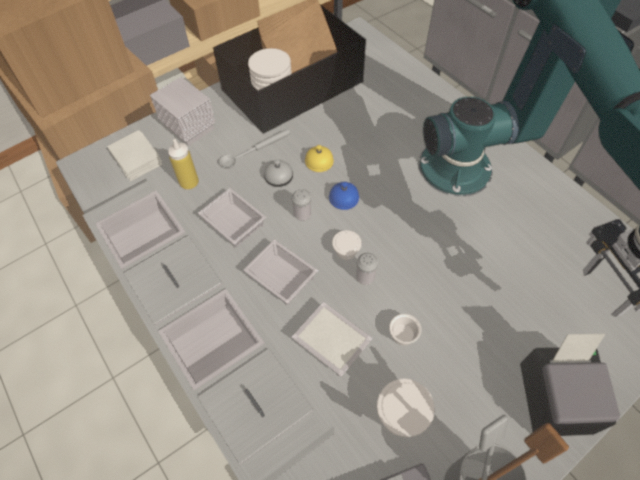

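View pics/side0.png

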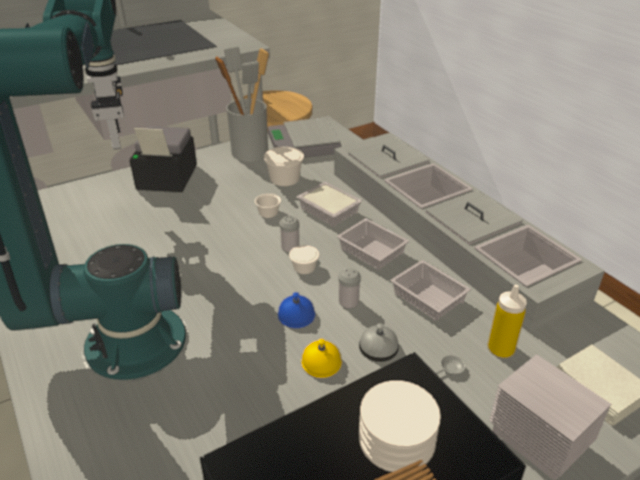

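Candidates in the scene view:
- **Bells:** steel (278,172), yellow (319,158), blue (344,194). I choose the steel one.
- **Trays:** lidded (331,338), open (281,271) and (231,215). I choose the lidded one.
- **Pots:** lidded (347,243), open (405,328), plus the big soup tub (405,407). I choose the small lidded one.

I'll check these choices in close crops and take measurements.

```bash
python3 - <<'E'
from h import *
a=cv2.imread("pics/scene0.png");b=cv2.imread("pics/side0.png")
def c(im,u,v,r=36,s=7): return cv2.resize(im[v-r:v+r,u-r:u+r],(260,260),interpolation=cv2.INTER_CUBIC)
top=np.hstack([c(a,278,172,20),c(a,347,243,20),c(a,331,338,44)])
bot=np.hstack([c(b,380,340,26),c(b,304,260,26),c(b,329,202,40)])
cv2.imwrite("pics/crop.png",np.vstack([top,bot]))
ci=env.camera_info("scene");cs=env.camera_info("side")
def blob(im,u,v,w,h,lo):
    g=im[v-h:v+h,u-w:u+w].min(2);m=(g>lo).astype(np.uint8)
    n,l,st,ce=cv2.connectedComponentsWithStats(m);k=1+np.argmax(st[1:,4]);
    cnt=max(cv2.findContours((l==k).astype(np.uint8),0,1)[0],key=cv2.contourArea)
    r=cv2.minAreaRect(cv2.convexHull(cnt));return st[k],ce[k]+[u-w,v-h],np.array(r[0])+[u-w,v-h],r[1]
for nm,u,v,w in(("pot",347,243,22),("tray",331,338,45)):
    for lo in(150,165,180):
        st,ce,rc,sz=blob(a,u,v,w,w,lo);print(nm,lo,st,ce,rc,sz,onz(ci,*ce,.042))
for nm,u,v,w,h in(("pot",304,256,22,15),("tray",329,201,40,25)):
    for lo in(165,180):
        st,ce,rc,sz=blob(b,u,v,w,h,lo);print("side",nm,lo,st,ce,onz(cs,*ce,.042))
E
```

```text
pot 150 [   0    0   44   36 1219] [349.61936013 236.43314192] [346.5 238.5] (35.0, 43.0) [0.41796202 0.02440802]
pot 165 [  8   8  29  26 570] [346.85438596 241.62105263] [347.  241.5] (25.0, 28.0) [0.43333072 0.03247051]
pot 180 [  8   9  28  25 508] [346.49606299 241.69685039] [346.36792374 241.53773499] (22.66448974609375, 27.60947036743164) [0.43420089 0.03210152]
tray 150 [   0    0   90   90 6471] [329.83696492 335.24323907] [330.49999237 337.49999237] (88.99998474121094, 88.99998474121094) [0.62030508 0.20740247]
tray 165 [   6    9   81   74 2727] [331.02053539 336.53171984] [332.39942551 337.01692963] (64.23429107666016, 49.666385650634766) [0.62002819 0.21150641]
tray 180 [   7   10   72   65 1961] [330.03671596 336.1672616 ] [328.91511917 337.29470444] (55.93205261230469, 45.34171676635742) [0.6212916  0.20945936]
side pot 165 [  7   4  30  19 423] [303.86761229 254.36406619] [0.43478892 0.03111086]
side pot 180 [  8   5  29  17 371] [303.83557951 254.25876011] [0.43493289 0.03151638]
side tray 165 [ 15  10  51  29 732] [330.07240437 199.78551913] [0.6207412  0.20731228]
side tray 180 [25 12 17 10 53] [324.18867925 193.13207547] [0.62496054 0.24535632]
```

View pics/crop.png

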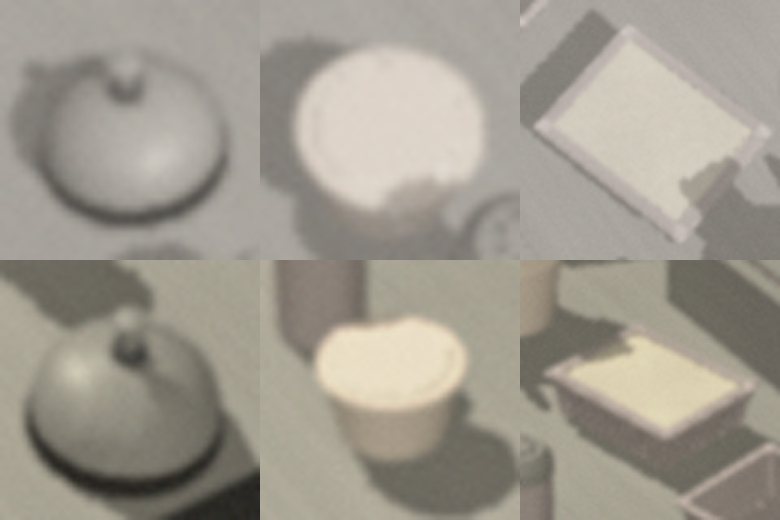

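The crops confirm the choices: a steel dome with its plunger at scene ≈(277,161) and side ≈(380,325), a lidded pot and a lidded tray. The remaining step is turning these into positions.

```bash
python3 - <<'E'
from h import *
ci=env.camera_info("scene");cs=env.camera_info("side")
print("plunger",onz(ci,277.2,161.2,.064),onz(cs,380.2,325,.064))
c=[onz(ci,*p,.042) for p in((324.2,302.5),(370.6,338),(342.9,375.2),(293.1,336.3))]
print("tray",np.mean(c,0),[x.round(3) for x in c]); print("pot",onz(ci,347,242.8,.0425))
for n,p,z in(("sh_a",(367,258),.089),("sh_b",(302,193),.089),("blue",(344,186),.06),("yel",(320,149),.06),("bottle",(178,144),.175),("potopen",(405,326),.04),("treA",(281,269),.04),("trB",(231,214),.04)): print(n,onz(ci,*p,z))
E
```

```text
plunger [ 0.43392424 -0.28148189] [ 0.43631454 -0.28329781]
tray [0.61852872 0.21510246] [array([0.581, 0.134]), array([0.55 , 0.268]), array([0.654, 0.299]), array([0.689, 0.159])]
pot [0.43542877 0.03570303]
sh_a [0.4429319  0.11965121]
sh_b [ 0.45378501 -0.13252033]
blue [ 0.33747271 -0.10257632]
yel [ 0.3093679  -0.24903312]
bottle [ 0.65324371 -0.40141627]
potopen [0.46723929 0.2933205 ]
treA [ 0.61184653 -0.00338719]
trB [ 0.62489624 -0.22107221]
```

servo_tool(series=[[-0.03,-0.04,0,0,0],[-0.08,-0.11,0,0,0],[-0.12,-0.168,0,0,0],[-0.16,-0.224,0,0,0],[-0.2,-0.28,0,0,0],[-0.24,-0.336,0,0,0],[-0.28,-0.392,0,0,0],[-0.32,-0.448,0,0,0],[-0.36,-0.504,0,0,0],[-0.395,-0.553,0,0,0],[-0.415,-0.581,0,0,0],[-0.415,-0.581,0,0,0]])

```text
t: 1.1
tcp_pos: [0.2966, 0.1192, 0.2239]
tcp_rot: [0.0, 0.147, 0.989, -0.001]
wrist_force: [0.2, 0.3, 0.2]
grip_width: 0.185
gripper_force: 0.0
```

servo_tool(series=[[-0.03,-0.04,0,0,0],[-0.08,-0.11,0,0,0],[-0.12,-0.168,0,0,0],[-0.16,-0.224,0,0,0],[-0.2,-0.28,0,0,0],[-0.24,-0.336,0,0,0],[-0.28,-0.392,0,0,0],[-0.32,-0.448,0,0,0],[-0.36,-0.504,0,0,0],[-0.395,-0.553,0,0,0],[-0.415,-0.581,0,0,0],[-0.415,-0.581,0,0,0]])

```text
t: 2.1
tcp_pos: [0.437, -0.285, 0.2221]
tcp_rot: [-0.001, 0.144, 0.99, 0.0]
wrist_force: [-0.1, 1.3, -0.6]
grip_width: 0.003
gripper_force: 0.0
```

```bash
python3 - <<'E'
from h import *
s=env.sense();print(s["t"],s["tcp_pos"],s["tcp_rot"],s["grip_width"],s["wrist_force"],s["joint_positions"])
ci,im=snap("wrist","w1.png")
print(ray(ci,320,240),proj(ci,[.435,-.2825,.064]))
E
```

```text
2.1 [ 0.43704852 -0.28500914  0.22213703] [-1.12149204e-03  1.44471012e-01  9.89508338e-01  3.43055495e-04] 0.0027685451383589006 [-0.08092192  1.30360432 -0.56962685] [-6.86194020e-01  2.63635502e-02  1.43886164e+00 -5.70798301e-04
  1.67864334e+00 -1.96709423e+00]
(array([ 0.3584051 , -0.2612136 ,  0.38347366]), array([ 0.26935311, -0.07981867, -0.95972927])) [321.76036142 222.29578096]
```

View pics/w1.png

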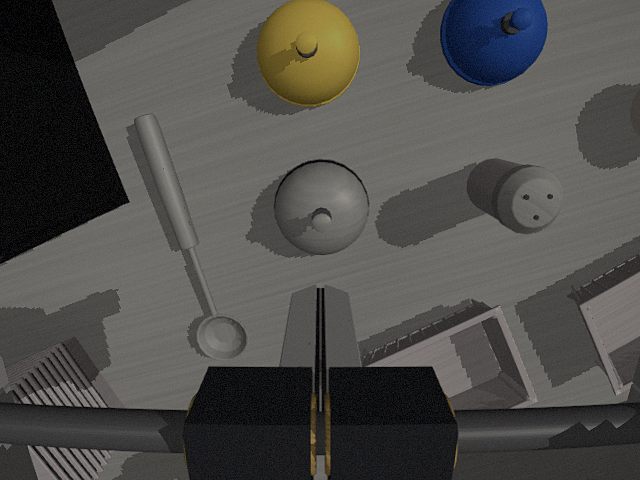

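The wrist view shows the steel bell with its cap at about (321,217), close to where I predicted it. I'll refine that position.

```bash
python3 - <<'E'
from h import *
ci=env.camera_info("wrist");im=cv2.imread("pics/w1.png")
g=cv2.GaussianBlur(im[200:240,300:342].mean(2).astype(np.float32),(3,3),0)
for lo in(130,140,150):
    n,l,st,ce=cv2.connectedComponentsWithStats((g>lo).astype(np.uint8))
    for k in range(1,n):
        if st[k,4]>40: p=ce[k]+[300,200];print(lo,st[k],p,onz(ci,*p,.064))
print(onz(ci,321,217,.064),onz(ci,321,219,.064))
cv2.imwrite("pics/c2.png",cv2.resize(im[150:265,265:380],(575,575),interpolation=cv2.INTER_CUBIC))
E
```

```text
[ 0.43042866 -0.27935484] [ 0.43192465 -0.27979638]
```

View pics/c2.png

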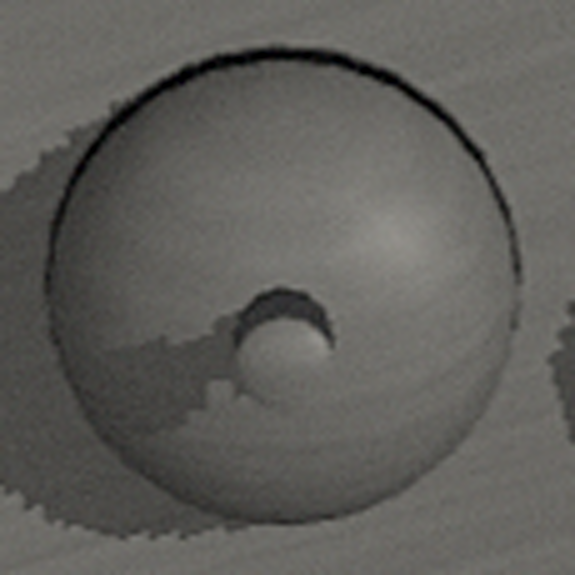

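The cap centre is at about (321.6,222), which agrees with the prediction. I'll descend to just above it.

servo_tool(series=[[0.004,0.003,0.02,0,0],[0.004,0.003,0.06,0,0],[0.004,0.003,0.11,0,0],[0.004,0.003,0.15,0,0],[0.004,0.003,0.19,0,0],[0.004,0.003,0.21,0,0],[0.004,0.003,0.22,0,0],[0.004,0.003,0.222,0,0],[0.004,0.003,0.222,0,0]])

```text
t: 2.9
tcp_pos: [0.4348, -0.2793, 0.092]
tcp_rot: [0.001, 0.143, 0.99, -0.0]
wrist_force: [0.3, -0.2, -0.0]
grip_width: 0.006
gripper_force: 0.0
```

```bash
python3 - <<'E'
from h import *
s=env.sense();print(s["t"],s["tcp_pos"],s["wrist_force"])
ci,im=snap("wrist","w2.png")
print(proj(ci,[.435,-.2825,.064]))
E
```

```text
2.9 [ 0.43481347 -0.27933205  0.09197299] [ 0.34780362 -0.24853362 -0.01686092]
[312.72904344 296.02405437]
```

View pics/w2.png

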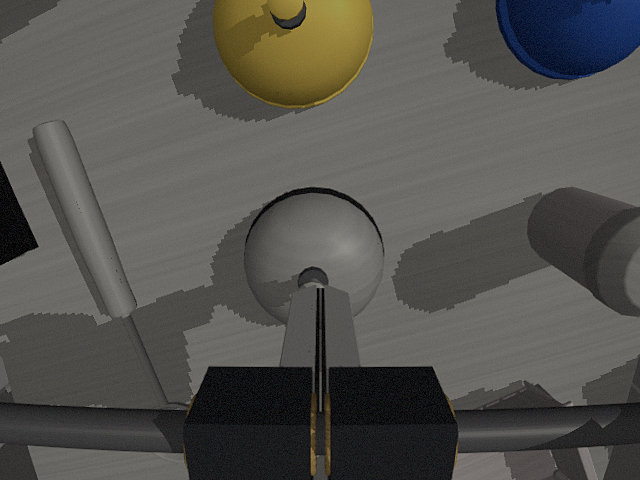

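The tip is about 3 mm left of the cap along tool y (the cap is at ≈(313,292)). I'll correct that, then press.

servo_tool(series=[[-0.0015,-0.005,0,0,0],[-0.0015,-0.005,0.005,0,0],[-0.0015,-0.005,0.01,0,0],[-0.0015,-0.005,0.013,0,0],[-0.0015,-0.005,0.016,0,0],[-0.0015,-0.005,0.018,0,0],[-0.0015,-0.005,0.02,0,0],[-0.0015,-0.005,0.022,0,0],[-0.0015,-0.005,0.023,0,0],[-0.0015,-0.005,0.023,0,0]])

```text
t: 3.78
tcp_pos: [0.4343, -0.283, 0.0776]
tcp_rot: [0.0, 0.143, 0.99, -0.0]
wrist_force: [-0.0, 0.3, 4.2]
grip_width: 0.002
gripper_force: 2.3
```

servo_tool(series=[[0,0,0.001,0,0],[0,0,0.002,0,0],[0,0,0.002,0,0],[0,0,0.002,0,0]])

```text
t: 4.12
tcp_pos: [0.4344, -0.283, 0.077]
tcp_rot: [0.0, 0.143, 0.99, -0.0]
wrist_force: [-2.3, 0.9, 6.6]
grip_width: 0.008
gripper_force: 3.7
```

The plunger is fully down: 6.6 N, above the 5 N that holds it there. I'll lift and go to the lidded tray.

servo_tool(series=[[0,0,-0.01,0,0],[0,0,-0.03,0,0],[0,0,-0.07,0,0],[0,0,-0.12,0,0],[0,0,-0.17,0,0],[0,0,-0.22,0,0],[0,0,-0.24,0,0],[0,0,-0.25,0,0],[0,0,-0.25,0,0]])

```text
t: 4.87
tcp_pos: [0.4346, -0.2829, 0.2268]
tcp_rot: [0.001, 0.143, 0.99, -0.0]
wrist_force: [0.8, -0.9, -0.0]
grip_width: 0.004
gripper_force: 0.0
```

servo_tool(series=[[-0.002,0.03,0,0,0],[-0.006,0.08,0,0,0],[-0.01,0.14,0,0,0],[-0.014,0.2,0,0,0],[-0.018,0.25,0,0,0],[-0.022,0.3,0,0,0],[-0.026,0.35,0,0,0],[-0.029,0.4,0,0,0],[-0.031,0.43,0,0,0],[-0.032,0.44,0,0,0]])

```text
t: 5.7
tcp_pos: [0.5267, -0.0321, 0.2228]
tcp_rot: [-0.003, 0.141, 0.99, 0.001]
wrist_force: [-0.5, -0.8, -0.1]
grip_width: 0.006
gripper_force: 0.0
```

servo_tool(series=[[-0.002,0.03,0,0,0],[-0.006,0.08,0,0,0],[-0.01,0.14,0,0,0],[-0.014,0.2,0,0,0],[-0.018,0.25,0,0,0],[-0.022,0.3,0,0,0],[-0.026,0.35,0,0,0],[-0.029,0.4,0,0,0],[-0.031,0.43,0,0,0],[-0.032,0.44,0,0,0],[-0.032,0.44,0,0,0],[-0.032,0.44,0,0,0]])

```text
t: 6.7
tcp_pos: [0.6201, 0.2115, 0.2247]
tcp_rot: [-0.001, 0.143, 0.99, -0.001]
wrist_force: [0.6, -0.6, 0.7]
grip_width: 0.004
gripper_force: 0.0
```

```bash
python3 - <<'E'
from h import *
s=env.sense();print(s["t"],s["tcp_pos"],s["wrist_force"])
ci,im=snap("wrist","w3.png")
print(proj(ci,[.6185,.215,.041]),proj(ci,[.4354,.0345,.0425]))
E
```

```text
6.7 [0.62008872 0.2114776  0.22470643] [ 0.58368403 -0.64614037  0.70168278]
[323.50272929 214.87784075] [35.29893816 60.77142415]
```

View pics/w3.png

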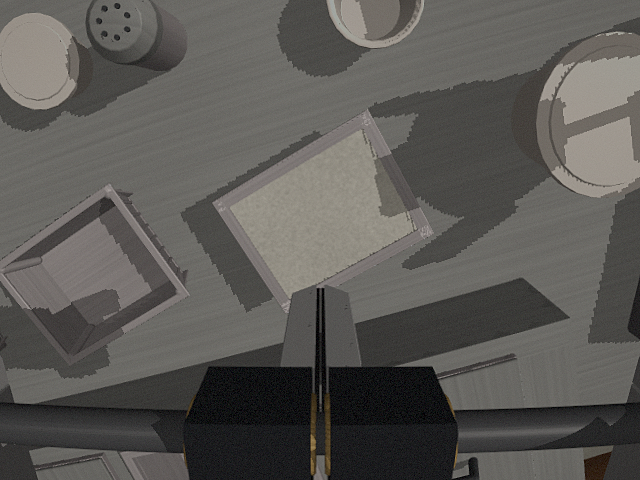

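The wrist view shows the lidded tray centred at about (326,216) and the pot lid at about (37,61). Both agree with the estimates to within 2 mm. I'll descend over the tray and hold.

servo_tool(series=[[0.004,0.0075,0.02,0,0],[0.004,0.0075,0.06,0,0],[0.004,0.0075,0.11,0,0],[0.004,0.0075,0.15,0,0],[0.004,0.0075,0.19,0,0],[0.004,0.0075,0.21,0,0],[0.004,0.0075,0.22,0,0],[0.004,0.0075,0.224,0,0],[0.004,0.0075,0.224,0,0],[0.004,0.0075,0.224,0,0]])

```text
t: 7.58
tcp_pos: [0.6204, 0.2179, 0.0936]
tcp_rot: [0.001, 0.143, 0.99, 0.001]
wrist_force: [0.7, 0.1, 0.4]
grip_width: 0.006
gripper_force: 0.0
```

servo_tool(series=[[0,0,0,0,0],[0,0,0,0,0],[0,0,0,0,0],[0,0,0,0,0],[0,0,0,0,0],[0,0,0,0,0],[0,0,0,0,0],[0,0,0,0,0],[0,0,0,0,0],[0,0,0,0,0],[0,0,0,0,0],[0,0,0,0,0]])

```text
t: 8.58
tcp_pos: [0.6194, 0.2178, 0.0917]
tcp_rot: [-0.0, 0.143, 0.99, 0.0]
wrist_force: [1.1, -1.1, 0.1]
grip_width: 0.001
gripper_force: 0.0
```

servo_tool(series=[[0,0,0,0,0],[0,0,0,0,0],[0,0,0,0,0],[0,0,0,0,0],[0,0,0,0,0],[0,0,0,0,0],[0,0,0,0,0],[0,0,0,0,0],[0,0,0,0,0],[0,0,0,0,0],[0,0,0,0,0],[0,0,0,0,0]])

```text
t: 9.58
tcp_pos: [0.6194, 0.2178, 0.0917]
tcp_rot: [0.0, 0.143, 0.99, 0.0]
wrist_force: [0.1, 0.5, 0.5]
grip_width: 0.005
gripper_force: 0.0
```

servo_tool(series=[[0,0,0,0,0],[0,0,0,0,0],[0,0,0,0,0],[0,0,0,0,0],[0,0,0,0,0],[0,0,0,0,0],[0,0,0,0,0],[0,0,0,0,0],[0,0,0,0,0],[0,0,0,0,0],[0,0,0,0,0],[0,0,0,0,0]])

```text
t: 10.58
tcp_pos: [0.6194, 0.2178, 0.0917]
tcp_rot: [-0.0, 0.143, 0.99, 0.0]
wrist_force: [0.8, -0.6, 0.3]
grip_width: 0.006
gripper_force: 0.0
```

servo_tool(series=[[0,0,-0.02,0,0],[0,0,-0.06,0,0],[0,0,-0.11,0,0],[0,0,-0.16,0,0],[0,0,-0.2,0,0],[0,0,-0.22,0,0],[0,0,-0.225,0,0],[0,0,-0.225,0,0]])

```text
t: 11.25
tcp_pos: [0.6197, 0.2179, 0.2278]
tcp_rot: [0.001, 0.143, 0.99, 0.0]
wrist_force: [-0.7, -0.4, -0.6]
grip_width: 0.003
gripper_force: 0.0
```

servo_tool(series=[[0.01,-0.02,0,0,0],[0.03,-0.06,0,0,0],[0.06,-0.11,0,0,0],[0.09,-0.165,0,0,0],[0.12,-0.22,0,0,0],[0.15,-0.27,0,0,0],[0.175,-0.32,0,0,0],[0.195,-0.355,0,0,0],[0.205,-0.373,0,0,0],[0.208,-0.378,0,0,0],[0.208,-0.378,0,0,0],[0.208,-0.378,0,0,0]])

```text
t: 12.25
tcp_pos: [0.436, 0.0361, 0.226]
tcp_rot: [-0.0, 0.143, 0.99, 0.0]
wrist_force: [-0.2, -0.2, -0.2]
grip_width: 0.009
gripper_force: 0.0
```

```bash
python3 - <<'E'
from h import *
s=env.sense();print(s["t"],s["tcp_pos"],s["wrist_force"])
ci,im=snap("wrist","w4.png")
print(proj(ci,[.4355,.0355,.0425]))
E
```

```text
12.25 [0.43599614 0.03606804 0.22596262] [-0.15775891 -0.22081763 -0.23488318]
[318.50588518 217.34119026]
```

View pics/w4.png

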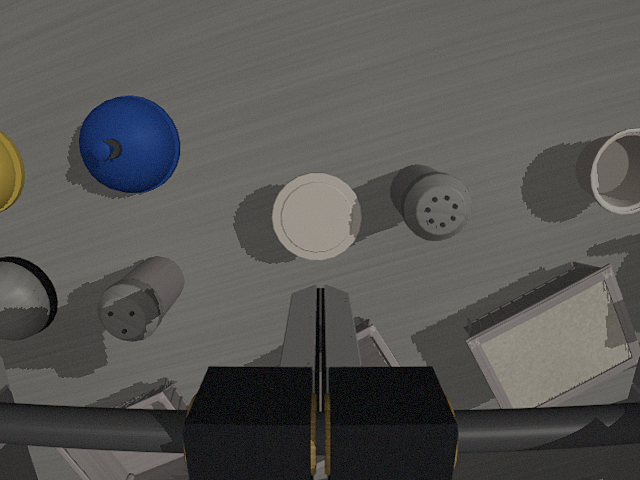

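The pot lid is centred at about (317,216), within 1–2 px of the prediction. I'll descend and hold.

servo_tool(series=[[0,-0.002,0.02,0,0],[0,-0.002,0.06,0,0],[0,-0.002,0.11,0,0],[0,-0.002,0.15,0,0],[0,-0.002,0.19,0,0],[0,-0.002,0.21,0,0],[0,-0.002,0.22,0,0],[0,-0.002,0.224,0,0],[0,-0.002,0.224,0,0],[0,-0.002,0.224,0,0]])

```text
t: 13.13
tcp_pos: [0.436, 0.0346, 0.093]
tcp_rot: [0.001, 0.143, 0.99, 0.0]
wrist_force: [-0.3, 0.3, 0.5]
grip_width: 0.006
gripper_force: 0.0
```

servo_tool(series=[[0,0,0,0,0],[0,0,0,0,0],[0,0,0,0,0],[0,0,0,0,0],[0,0,0,0,0],[0,0,0,0,0],[0,0,0,0,0],[0,0,0,0,0],[0,0,0,0,0],[0,0,0,0,0],[0,0,0,0,0],[0,0,0,0,0]])

```text
t: 14.13
tcp_pos: [0.4352, 0.0344, 0.0922]
tcp_rot: [-0.0, 0.143, 0.99, 0.0]
wrist_force: [-0.4, 0.6, -0.4]
grip_width: 0.007
gripper_force: 0.0
```

servo_tool(series=[[0,0,0,0,0],[0,0,0,0,0],[0,0,0,0,0],[0,0,0,0,0],[0,0,0,0,0],[0,0,0,0,0],[0,0,0,0,0],[0,0,0,0,0],[0,0,0,0,0],[0,0,0,0,0],[0,0,0,0,0],[0,0,0,0,0]])

```text
t: 15.13
tcp_pos: [0.4352, 0.0344, 0.0923]
tcp_rot: [0.0, 0.143, 0.99, 0.0]
wrist_force: [0.8, -0.2, 0.0]
grip_width: 0.005
gripper_force: 0.0
```

servo_tool(series=[[0,0,0,0,0],[0,0,0,0,0],[0,0,0,0,0],[0,0,0,0,0],[0,0,0,0,0],[0,0,0,0,0],[0,0,0,0,0],[0,0,0,0,0],[0,0,0,0,0],[0,0,0,0,0],[0,0,0,0,0],[0,0,0,0,0]])

```text
t: 16.13
tcp_pos: [0.4352, 0.0344, 0.0923]
tcp_rot: [0.0, 0.143, 0.99, 0.0]
wrist_force: [0.3, 0.0, -0.1]
grip_width: 0.004
gripper_force: 0.0
```

servo_tool(series=[[0,0,-0.02,0,0],[0,0,-0.06,0,0],[0,0,-0.11,0,0],[0,0,-0.17,0,0],[0,0,-0.23,0,0],[0,0,-0.29,0,0],[0,0,-0.34,0,0],[0,0,-0.39,0,0],[0,0,-0.42,0,0],[0,0,-0.43,0,0],[0,0,-0.43,0,0],[0,0,-0.43,0,0]])

```text
t: 17.13
tcp_pos: [0.4351, 0.0344, 0.3492]
tcp_rot: [-0.001, 0.143, 0.99, -0.0]
wrist_force: [0.3, 0.1, -0.3]
grip_width: 0.009
gripper_force: 0.0
```

servo_tool(series=[[0.01,-0.003,0,0,0],[0.04,-0.012,0,0,0],[0.08,-0.024,0,0,0],[0.12,-0.035,0,0,0],[0.15,-0.044,0,0,0],[0.16,-0.047,0,0,0],[0.16,-0.047,0,0,0],[0.16,-0.047,0,0,0],[0.16,-0.047,0,0,0],[0.16,-0.047,0,0,0],[0.16,-0.047,0,0,0]])

```text
t: 18.05
tcp_pos: [0.3358, 0.0345, 0.3497]
tcp_rot: [-0.001, 0.143, 0.99, -0.0]
wrist_force: [-0.3, -0.2, -0.8]
grip_width: 0.007
gripper_force: 0.0
```

```bash
python3 - <<'E'
from h import *
s=env.sense();print(s["t"],s["tcp_pos"],s["dq"])
ci,im=snap("scene","scene1.png")
E
```

```text
18.05 [0.33575956 0.03446136 0.34972917] [-0.00086874 -0.00357627 -0.00287974  0.0001348   0.00328326 -0.00098673]
```

View pics/scene1.png

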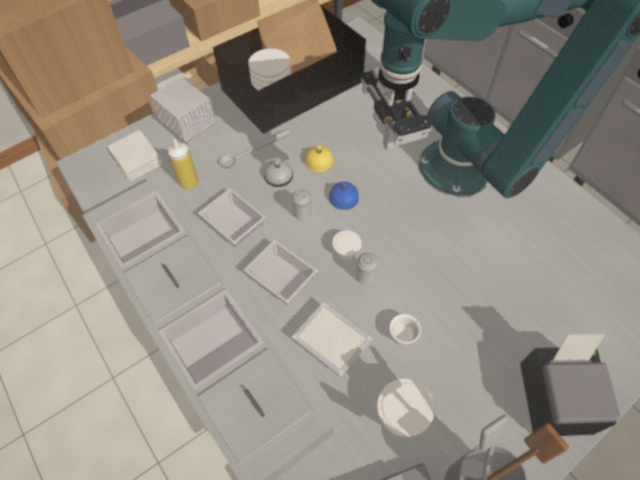

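The final view shows everything at its original pixels: bell (278,172), tray (331,338), pot (347,243). The hand is raised and clear.

```bash
python3 -c "
from station import env
print(env.close_job())"
```

```text
the job is handed in; nothing more can be done
None
```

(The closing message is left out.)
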